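Bolt the sample case against its spring safety catch

TASK

The lid of the grey sample case is shut but not yet bolted. Hold the long spring catch bar on the lid down with one fingertip and, keeping it held down, push the upright tab of the bolt gently with the other fingertip until the bolt is fully home through its keeper; then let go so that the catch springs up again behind the bolt, and move clear. This is a touch job: do not lift, tip or shift the case, and leave the things around it where they are.

Things in the scene. Friction and masses are not known exactly. Their poses are not given: they have to be found in the camera images.
- case: Grey steel sample case with its lid shut, loose on the worktop, about 3.2 kg, 160 (its x) x 220 (its y) mm, lid top 70 mm up. Origin at the centre of the underside, z up. The bolt and the catch lie on its lid, both running along the case's y: the catch bar on the -x side, the bolt on the +x side. The bolt moves towards +y of the case. No part on the lid is higher than 127 mm.
- bolt (a joint): How far the bolt has slid, m: 0 = fully drawn back, 0.042 = fully home against its end stop. It starts between 0 and 0.010. With the catch up, a stop fin on the catch blocks the bolt's small side lug at 0.012; with the bolt at 0.0385 or more the catch can spring up behind the lug and locks it. The bolt stays where it is left; pushing it takes about 2 to 3 N.
- bolt_tab (a point): Middle of the top edge of the pushing face (the face towards the case's -y) of the bolt's upright steel tab; moves with the bolt. The tab is 24 mm wide (case x), 8 mm thick (from this point towards case +y) and reaches from 98 up to 127 mm above the worktop. At joint 0 this point is at case x +25, y -45 mm. Beneath it the bolt bar and its fittings reach no higher than 101 mm.
- catch (a joint): How far the spring catch is pressed down, m: 0 = up, 0.010 = down on its rigid stop. The spring pushes back with about 1.5 N at the top and 5.5 N at the bottom. The fin clears the bolt from 0.005 on; keep it beyond 0.0065, best near the bottom, while the bolt slides. It springs up by itself when let go.
- catch_top (a point): Centre of the top face of the dark steel catch bar, a flat bar 34 mm (case x) x 115 mm (case y); moves with the catch. Its top is 116 mm above the worktop when up, 106 mm when fully pressed. This point is at case x -38, y -27.5 mm, so the bar's middle line lies 63 mm (case x) from the middle of the tab; the bar is long enough for a fingertip to slide along it while the other pushes the tab. It moves straight down wherever it is pressed.
- keeper (a point): Top middle of the fixed keeper bridge (28 x 10 mm, top 100.5 mm above the worktop) at the +y end of the case, at case x +25, y +93 mm; the bolt's end passes under it when home.
- vial_2: Bystander: small capped glass sample vial, 23 mm across x 62 high (mm), origin at the centre of its underside. Leave it alone.
- petri_dish: Bystander: shallow clear dish, 91 mm across x 16 high (mm), origin at the centre of its underside. Leave it alone.
- tape_roll: Bystander: roll of brown tape lying flat, 98 mm across x 22 high (mm), origin at the centre of its underside. Leave it alone.
- screwdriver: Bystander: screwdriver lying flat, 175 mm long x 25 high (mm), origin at the centre of its underside. Leave it alone.
- timer: Bystander: small bench timer, 62 x 68 x 22 (mm), origin at the centre of its underside. Leave it alone.
- beaker: Bystander: clear beaker, 73 mm across x 94 high (mm), origin at the centre of its underside. Leave it alone.

How it is judged:
By the outcome, as a careful person would: the job done as asked, in the order asked, and still so for the second after the job is handed in, with the robot touching nothing.
It also fails if it takes over 35 s, if anything falls off the work surface, if the arm or the gripper's body presses on something with over 40 N, if the wrist force passes 120 N, or if a joint passes its speed limit or range.

ROBOT

A 6-joint arm with a two-finger parallel gripper is mounted at the origin on a cart in front of the work surface, level with it; the furniture and walls round the work are solid. World frame = base frame: x ahead of the robot, y to its left, z up, the work surface at z = 0. Lengths are in m, angles in rad, forces in N, time in s.
With the tool pointing down it reaches from about 0.25 to 0.775 m from the base axis. Payload 4 kg.
Tool frame: the origin (TCP) lies midway between the tips of the shut fingers; the grasp point (between the pads) lies 19 mm behind it; y points along the fingers, x is the direction in which the jaws open and shut, and the axes are right-handed (so a half turn about y gives the same grasp; the last joint's range is limited). The gripper opens to 94 mm and grips with 3 to 60 N. Pads are 16 mm wide; open, the fingers measure 119 mm over their backs; the gripper's body (75 mm by 177 mm) begins 78 mm behind the grasp point.
Start: joints at [-1.33, 0.087, 1.371, -0, 1.684, -0.103], TCP at [0.185, -0.518, 0.184] pointing down, gripper open.
Joint ranges: [-3.1, 3.1], [-0.76, 2.03], [0.27, 2.55], [-1.08, 4.22], [0.17, 2.65], [-2.57, 2.57]. Speed limits (rad/s): [2.79, 2.79, 3.14, 3.14, 3.14, 3.14].

INTERFACE

Orientations are given as [roll, pitch, yaw] about the fixed x, y, z axes, in that order (R = Rz(yaw) Ry(pitch) Rx(roll)).
In Python, from bench import robot gives the robot as it stands.
- The arm moves only by the shell command python3 -m creep 'ROWS'. ROWS is JSON, a list of rows, each a list of 7 numbers: the shift along the tool's x, y, z in mm, then the turn, a rotation vector about the tool's x, y, z in degrees, then the closure in counts, from 0 (fully open) to 255 (shut). A call has 1 to 5 rows; each row is the pose to reach, as a shift and turn from the pose commanded when the call began, along the tool's axes at that moment; what a row does not reach only later rows make up. A row lasts 1/8 s, in which the tool goes at most 62.5 mm and 10.7 degrees, less where a joint would pass 70% of its speed; a pose out of reach is approached as far as the arm can. A call with a gripper value outside its range is refused whole. The fingers move at their own pace and stop on an object; the grip force is fixed at half the most. Time passes only in rows, so rows that repeat a pose let the fingers close. It gives the time, the measured TCP pose, the force and the opening at its end, in the units of the state.
- robot.get_obs(): the state, without advancing time (a new reading comes with each control period).
- robot.snapshot(name): name is "scene" or "top" or "wrist"; returns a dict with "color" (420x560x3 uint8, blue, green, red), "fx", "fy", "cx", "cy" (pixels), "k1" (the pictures are not rectified: a ray, as slopes to the right and down, at radius r is drawn at 1 + k1 r^2 times it, then the intrinsics apply), "world_from_camera" (4x4, takes a point from camera to world coordinates); the wrist camera has in their place "mount" (4x4, takes a point from camera to tool coordinates, whose origin is the TCP and whose axes are the tool frame's). Camera axes: x right, y down, z forward; pixel columns grow to the right and rows downward; lengths in m; the calibration is good to about 2 mm. A picture is of the moment at which its call begins: read the wrist's pose just before it. There is no depth.
- robot.close_job(): hands the job in, once; it reports no verdict.
Trained networks look in the newest picture that a camera, given by its name, has taken for a name from the list of things; names that differ only in an ending like _2 or _b are one class to them, and where a whole thing is asked for, a point or a joint stands for the part that bears it (a point fixed in the world has none). Each returns a list of dicts, best first, with "p" (0 to 1); they miss things now and then, are a little off and sometimes report something else, mostly with a low value. They report only what shows in the picture. A call takes as long as a camera call.
- robot.spot_in(name, camera): "point" ([x, y, z] in m, in world coordinates, good to about 4 mm: the middle of the surface that is visible of it).
- robot.landmark_of(name, camera): "point" ([x, y, z] in m, in world coordinates, good to about 4 mm: a listed point, or the origin of a listed thing).
The state is a dict: "time": time; "joint_positions": joint angles; "qvel": joint speeds; "joint_torque": joint torques, N m; "tool_pos": TCP position; "ee_rot": TCP orientation; "wrist_force": force on the tool from outside, world axes, zero at the start; "wrist_torque": the same for the moment, N m; "width": finger opening in m.
Only numpy, scipy, OpenCV 4.12 (cv2) and the standard library are available. Lean on these libraries where they do the work, as an engineer would, in place of code of your own. Each camera call takes 0.05 s, during which the arm holds its last target.

## Working session

There is one attempt and no reset: what is moved stays moved. The work goes in short steps, Python scripts to look and compute and a shell command to move; the robot and the scene stay as the last step left them, time stands still between calls to the robot, and variables do not carry over. Pictures are saved under pics/ and viewed, and the job is handed in when it is done.

```bash
ls; mkdir -p pics
python3 - <<'E'
from bench import robot
import cv2
o=robot.get_obs();print(o['time'],o['tool_pos'],o['ee_rot'],o['width'],o['wrist_force'])
for c in ['scene','top']:
    s=robot.snapshot(c);cv2.imwrite(f'pics/{c}0.png',s['color'])
    for n in ['bolt_tab','catch_top','keeper','case']:
        print(c,n,[(r['p'],[round(float(v),4) for v in r['point']]) for r in robot.landmark_of(n,c)[:2]])
print(robot.get_obs()['time'])
E
```

```text
pics
0.0 [ 0.18523881 -0.51723443  0.18271166] [-1.57057037  0.00218343 -1.22698047] 0.09390933018101402 [-0.04213781 -0.1995547   0.2839281 ]
scene bolt_tab [(0.55, [0.5566, -0.0802, 0.1241]), (0.25, [0.5347, -0.038, -0.0022])]
scene catch_top [(0.78, [0.4917, -0.0621, 0.119]), (0.57, [0.5732, 0.0518, 0.1004])]
scene keeper [(0.67, [0.5696, 0.049, 0.0996]), (0.59, [0.5133, 0.1244, 0.0005])]
scene case [(0.79, [0.5357, -0.0354, -0.0015]), (0.67, [0.5714, 0.0531, 0.1024])]
top bolt_tab [(0.78, [0.5522, -0.0842, 0.1281])]
top catch_top [(0.75, [0.4991, -0.0629, 0.1217])]
top keeper [(0.74, [0.5691, 0.0507, 0.0981]), (0.37, [0.5555, -0.0845, 0.1249])]
top case [(0.81, [0.534, -0.0374, 0.0019])]
0.5
```

View pics/scene0.png

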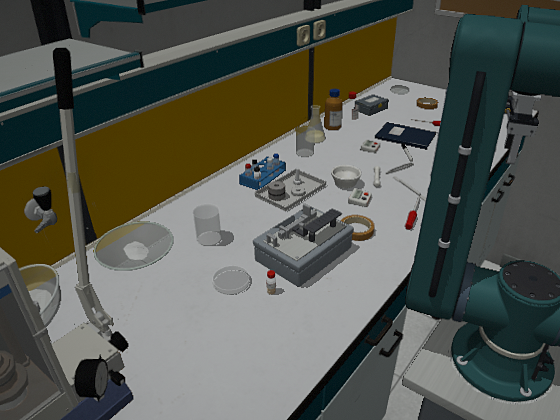

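View pics/top0.png

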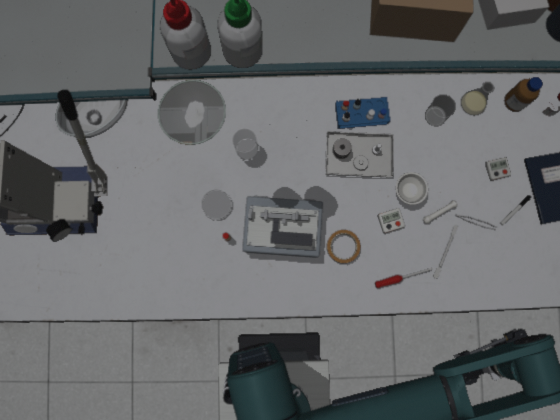

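The scene picture shows the case with tab and keeper on its far side and the dark bar on the near side. In the top picture it spans about (245,197)–(323,262), with the tab near (292,215), the bar near (292,239) and the keeper near (253,214). Next I fit the case pose and overlay it.

```bash
cat > h.py <<'E'
import numpy as np, cv2
from scipy.optimize import least_squares
def proj(s,P,wfc=None):
    T=np.linalg.inv(np.array(s['world_from_camera']) if wfc is None else wfc)
    K=np.array([[s['fx'],0,s['cx']],[0,s['fy'],s['cy']],[0,0,1.]])
    p=np.atleast_2d(P)@T[:3,:3].T+T[:3,3]
    q=p[:,:2]/p[:,2:]; r2=(q**2).sum(1,keepdims=True)
    q=q*(1+s['k1']*r2)
    return q*[s['fx'],s['fy']]+[s['cx'],s['cy']]
def c2w(c,P):
    P=np.atleast_2d(P).astype(float)
    x,y,a=c;ca,sa=np.cos(a),np.sin(a)
    return np.c_[x+ca*P[:,0]-sa*P[:,1],y+sa*P[:,0]+ca*P[:,1],P[:,2]]
def w2c(c,p):
    x,y,a=c;d=np.array(p[:2])-[x,y];ca,sa=np.cos(a),np.sin(a)
    return np.array([ca*d[0]+sa*d[1],-sa*d[0]+ca*d[1]])
def outlines(sl=0.0):
    def rect(x0,x1,y0,y1,z): return np.array([[x0,y0,z],[x1,y0,z],[x1,y1,z],[x0,y1,z]])
    return [(rect(-.08,.08,-.11,.11,.07),(0,255,255)),(rect(-.055,-.021,-.085,.03,.116),(0,255,0)),
     (rect(.013,.037,-.045+sl,-.037+sl,.127),(0,0,255)),(rect(.011,.039,.088,.098,.1005),(255,0,255))]
def draw(s,c,name,sl=0,roi=None,k=4,wfc=None):
    im=s['color'].copy(); x0,y0,x1,y1=roi or (0,0,560,420)
    im=cv2.resize(im[y0:y1,x0:x1],None,fx=k,fy=k,interpolation=cv2.INTER_CUBIC)
    raw=im.copy()
    for P,col in outlines(sl):
        q=(proj(s,c2w(c,P),wfc)-[x0,y0]+.5)*k
        cv2.polylines(im,[q.astype(np.int32)],True,col,1)
    cv2.imwrite(name,np.vstack([raw,im]) if raw.shape[0]*2<=600 else im)
E
python3 - <<'E'
from bench import robot
from h import *
D={'c':[],'k':[],'b':[],'o':[]}
N={'c':'catch_top','k':'keeper','b':'bolt_tab','o':'case'}
S={}
for c in ['scene','top']:
    S[c]=robot.snapshot(c)
    for k,n in N.items():
        r=robot.landmark_of(n,c)
        if r: D[k].append(r[0]['point'])
D['k']+=[[.5696,.049,.0996],[.5691,.0507,.0981]];D['b']+=[[.5566,-.0802,.124],[.5522,-.0842,.128]]
D['c']+=[[.4917,-.0621,.119],[.4991,-.0629,.12]];D['o']+=[[.5357,-.0354,0],[.534,-.0374,0]]
def f(p):
    out=[]
    for k,loc in dict(c=[-.038,-.0275,0],k=[.025,.093,0],b=[.025,-.045+p[3],0],o=[0,0,0]).items():
        w=c2w(p[:3],loc)[0]
        for q in D[k]: out+=list((np.array(q[:2])-w[:2])*1e3)
    return np.array(out)
r=least_squares(f,[.535,-.037,-.1,.005],loss='soft_l1',x_scale=[.01,.01,.1,.005])
print(r.x,np.round(f(r.x).reshape(-1,2),1).tolist())
draw(S['top'],r.x[:3],'pics/t1.png',r.x[3],(225,180,345,280),5)
draw(S['scene'],r.x[:3],'pics/s1.png',r.x[3],(235,190,375,300),5)
E
```

```text
[ 0.53455266 -0.0392084  -0.11601489  0.00524533] [[1.8, 0.7], [4.5, -1.6], [-1.9, 0.0], [5.5, -0.8], [1.6, -1.3], [-0.5, -1.3], [-1.0, 0.4], [-1.7, -0.6], [-1.5, 1.6], [1.8, 1.4], [-2.6, -2.6], [1.7, 1.7], [-4.1, -1.9], [1.1, 3.8], [-0.6, 1.8]]
```

View pics/t1.png

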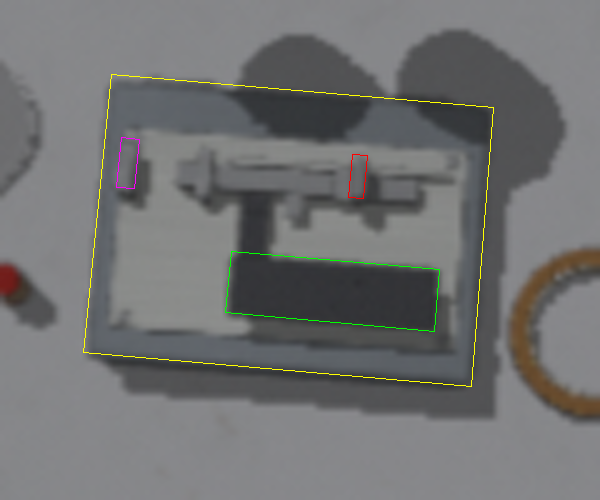

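View pics/s1.png

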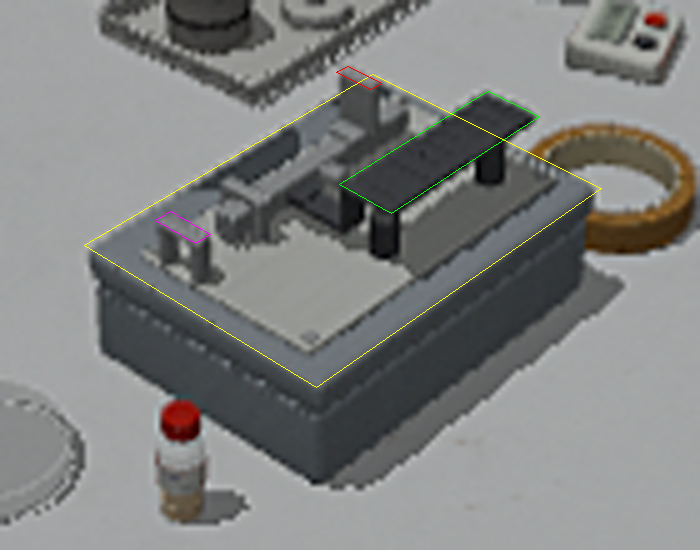

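Residuals are a few mm, and in both overlays the outlines sit on the lid, bar, tab and keeper. The pose holds. Next I compute the hover shift.

```bash
cat > goal.py <<'E'
from bench import robot
from h import *
from scipy.spatial.transform import Rotation as R
C=np.array([0.53455,-0.03921,-0.116])
def goal(cx,cy,z,C=C):
    o=robot.get_obs()
    A=R.from_euler('xyz',o['ee_rot'])
    t=c2w(C,[[cx,cy,z]])[0]
    d=A.inv().apply(t-o['tool_pos'])*1e3
    B=R.from_euler('xyz',[-np.pi/2,0,C[2]])
    rv=(A.inv()*B).as_rotvec(degrees=True)
    print('t',round(o['time'],2),'shift',d.round(1),'turn',rv.round(2),'case',(w2c(C,o['tool_pos'])*1e3).round(1),'z',round(o['tool_pos'][2]*1e3,1),'w',round(o['width']*1e3,1))
    w=o['wrist_force'];ca,sa=np.cos(C[2]),np.sin(C[2])
    print(' F case',round(ca*w[0]+sa*w[1],2),round(-sa*w[0]+ca*w[1],2),round(w[2],2),'M',np.round(o['wrist_torque'],2),'rot',np.round(o['ee_rot'],4))
E
python3 -c "
from goal import *
goal(-.0065,-.062,.19)"
```

```text
t 1.0 shift [-280.3   -6.1  456.7] turn [ 1.000e-02 -6.366e+01  1.000e-02] case [-291.4 -515.8] z 183.9 w 94.3
 F case 0.23 -0.16 0.58 M [-0.03 -0.02  0.01] rot [-1.5708e+00 -1.0000e-04 -1.2270e+00]
```

```bash
python3 -m creep '[[-28,-3,46,0,-6.4,0,60],[-56,-6,91,0,-12.7,0,118],[-84,-6,137,0,-19,0,118],[-112,-6,183,0,-25.5,0,118],[-140,-6,228,0,-32,0,118]]'; python3 -c "
from goal import *
goal(-.0065,-.062,.19)"
```

```text
time: 1.62
tool_pos: [0.3538, -0.3078, 0.1901]
ee_rot: [-1.571, -0.001, -0.665]
wrist_force: [-0.1, -0.1, 0.4]
width: 0.0509
t 1.62 shift [3.300e+00 1.000e-01 2.666e+02] turn [ 2.000e-02 -3.146e+01  5.000e-02] case [-148.5 -287.7] z 190.1 w 50.9
 F case -0.12 -0.14 0.45 M [-0.02 -0.05 -0.03] rot [-1.5709e+00 -9.0000e-04 -6.6510e-01]
```

```bash
python3 -m creep '[[1,0,53,0,-6.4,0,118],[1,0,105,0,-12.7,0,118],[2,0,160,0,-19,0,118],[3,0,213,0,-25.5,0,118],[3,0,266,0,-31.5,0,118]]'; python3 -m creep '[[0,0,0,0,0,0,118]]'
python3 - <<'E'
from goal import *
goal(-.0065,-.062,.19)
o=robot.get_obs();s=robot.snapshot('wrist')
A=np.eye(4);A[:3,:3]=R.from_euler('xyz',o['ee_rot']).as_matrix();A[:3,3]=o['tool_pos']
W=A@np.array(s['mount']); np.set_printoptions(precision=3,suppress=True);print(s['mount'])
draw(s,C,'pics/w2.png',.005,None,1.4,W)
cv2.imwrite('pics/w2r.png',s['color'])
for n in ['bolt_tab','catch_top','keeper']:
    print(n,[(r['p'],np.round(r['point'],4),w2c(C,r['point'])*1e3) for r in robot.landmark_of(n,'wrist')[:2]])
t=robot.snapshot('top');draw(t,C,'pics/t2.png',.005,(225,180,345,280),5)
E
```

```text
time: 2.25
tool_pos: [0.5211, -0.1008, 0.19]
ee_rot: [-1.571, -0.001, -0.115]
wrist_force: [-0.6, -0.4, -0.3]
width: 0.0501
time: 2.38
tool_pos: [0.5214, -0.0994, 0.1894]
ee_rot: [-1.57, 0.0, -0.113]
wrist_force: [-0.7, 0.5, -0.4]
width: 0.0504
t 2.38 shift [-0.4 -0.6 -0.7] turn [-0.04  0.16 -0.03] case [ -6.1 -61.3] z 189.4 w 50.4
 F case -0.78 0.39 -0.41 M [-0.08 -0.11  0.07] rot [-1.5701e+00  5.0000e-04 -1.1320e-01]
[[ 1.     0.001  0.001  0.   ]
 [-0.001 -0.277  0.961 -0.201]
 [ 0.001 -0.961 -0.277  0.081]
 [ 0.     0.     0.     1.   ]]
bolt_tab [(0.7, array([ 0.555, -0.081,  0.129]), array([ 24.904, -38.768])), (0.46, array([ 0.381, -0.388, -0.002]), array([-112.646, -364.276]))]
catch_top [(0.65, array([ 0.499, -0.058,  0.116]), array([-33.037, -22.767]))]
keeper [(0.85, array([0.566, 0.052, 0.101]), array([20.518, 93.916]))]
```

View pics/w2.png

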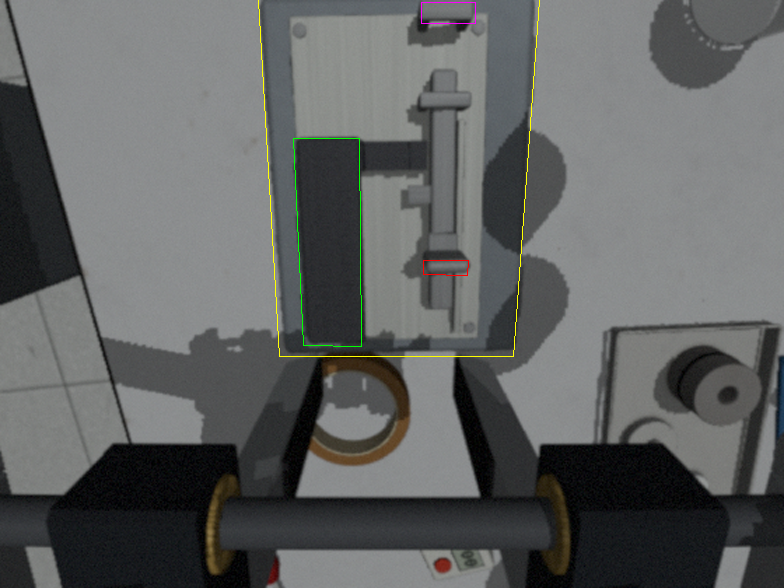

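View pics/t2.png

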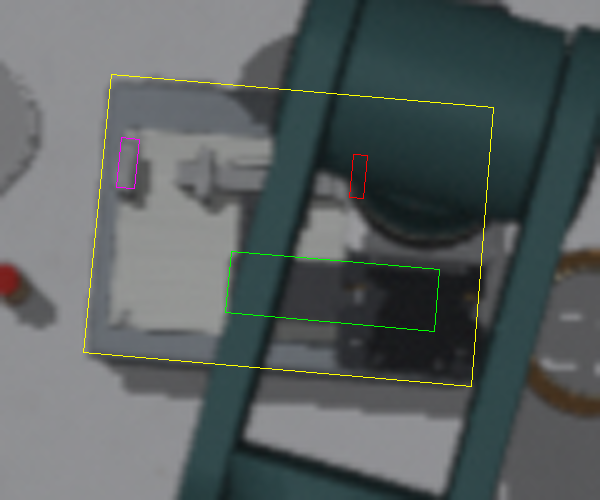

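The wrist overlay agrees within about 1 mm: tab at (445,267), bar spanning (295–360, 138–346), and the fingertips flanking properly just behind the tab. Descending to just above the bar.

```bash
python3 -m creep '[[0,25,0,0,0,0,118],[0,50,0,0,0,0,118],[0,65,0,0,0,0,118],[0,70,0,0,0,0,118],[0,70,0,0,0,0,118]]'
python3 - <<'E'
from goal import *
goal(-.0065,-.062,.108)
s=robot.snapshot('scene');draw(s,C,'pics/s3.png',.005,(235,190,375,300),5)
E
```

```text
time: 3.25
tool_pos: [0.5202, -0.1027, 0.1203]
ee_rot: [-1.571, -0.001, -0.119]
wrist_force: [1.1, 0.5, -0.0]
width: 0.0504
t 3.25 shift [ 0.4 12.3  2.7] turn [ 0.01 -0.19  0.03] case [ -6.9 -64.7] z 120.3 w 50.4
 F case 1.04 0.62 -0.01 M [-0.03 -0.1  -0.03] rot [-1.571e+00 -6.000e-04 -1.194e-01]
```

View pics/s3.png

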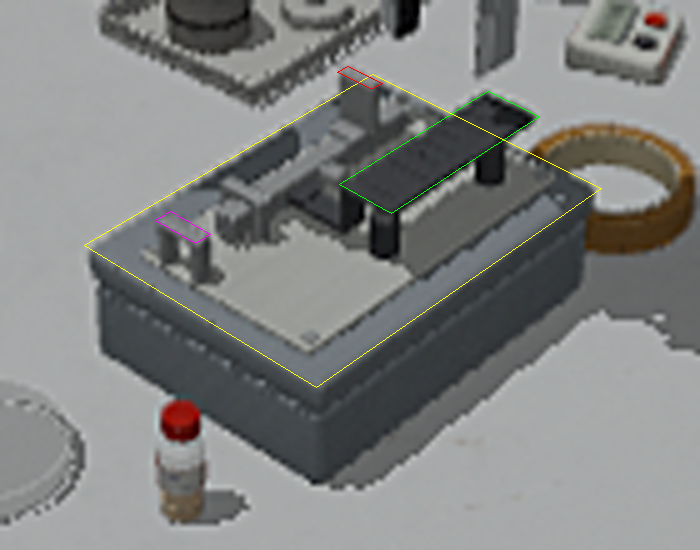

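The fingertips in this picture end at about (482,75) and (402,35) in the crop. They seem higher or further back than expected, so I'll project the expected tip positions.

Run:
```python
from goal import *
o=robot.get_obs();print(o['time'],o['tool_pos'],np.round(o['joint_positions'],3))
s=robot.snapshot('scene')
for x in (-38,25):
  for z in (120,190):
    P=c2w(C,[[x/1e3,y/1e3,z/1e3] for y in (-72.7,-56.7)])
    print(x,z,((proj(s,P)-[235,190])*5).round(0).tolist())
im=cv2.resize(s['color'][150:300,235:375],None,fx=4,fy=4,interpolation=cv2.INTER_CUBIC)
cv2.imwrite('pics/s4.png',im)
```

```text
3.3 [ 0.52052796 -0.10266809  0.12078313] [-0.302  0.064  1.521 -0.     1.555 -0.182]
-38 120 [[496.0, 105.0], [476.0, 117.0]]
-38 190 [[503.0, -13.0], [483.0, -1.0]]
25 120 [[403.0, 59.0], [383.0, 71.0]]
25 190 [[407.0, -56.0], [386.0, -45.0]]
```

View pics/s4.png

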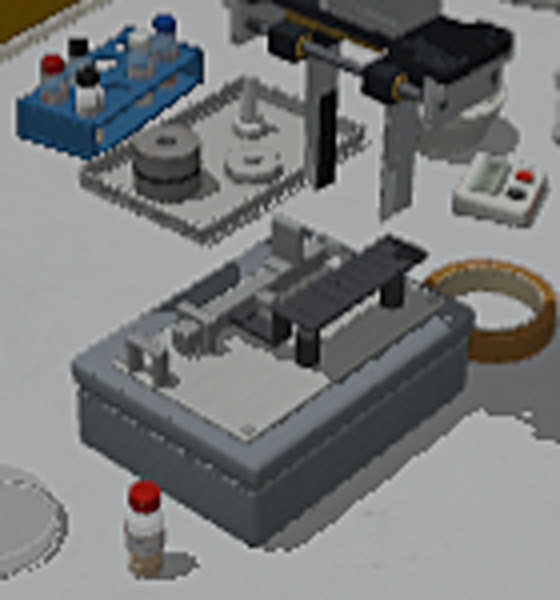

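Run:
```python
from goal import *
o=robot.get_obs();s=robot.snapshot('wrist')
print(s['fx'],s['cx'],s['cy'],s['k1'])
A=np.eye(4);A[:3,:3]=R.from_euler('xyz',o['ee_rot']).as_matrix();A[:3,3]=o['tool_pos']
W=A@np.array(s['mount'])
cv2.imwrite('pics/w4.png',cv2.resize(s['color'][200:400,140:420],None,fx=2.8,fy=2.8,interpolation=cv2.INTER_CUBIC))
im=s['color'].copy()
for dy,col in((0,(0,0,255)),(-.02,(0,255,0))):
  for sx in(-1,1):
    P=np.array([[sx*.025,dy,-.008],[sx*.025,dy,.008],[sx*.038,dy,.008],[sx*.038,dy,-.008]])
    q=proj(s,P,np.array(s['mount'])); print(dy,sx,q.round(0).tolist())
    cv2.polylines(im,[q.round().astype(np.int32)],True,col,1)
cv2.imwrite('pics/w4o.png',cv2.resize(im[200:400,140:420],None,fx=2.8,fy=2.8,interpolation=cv2.INTER_CUBIC))
```

```text
358.9956816230649 276.7368537104973 216.72102614512607 -0.02552869444830194
0 -1 [[235.0, 266.0], [234.0, 241.0], [212.0, 241.0], [213.0, 266.0]]
0 1 [[317.0, 266.0], [318.0, 241.0], [340.0, 241.0], [339.0, 266.0]]
-0.02 -1 [[231.0, 281.0], [230.0, 254.0], [206.0, 253.0], [207.0, 280.0]]
-0.02 1 [[321.0, 281.0], [322.0, 254.0], [346.0, 254.0], [345.0, 281.0]]
```

View pics/w4.png

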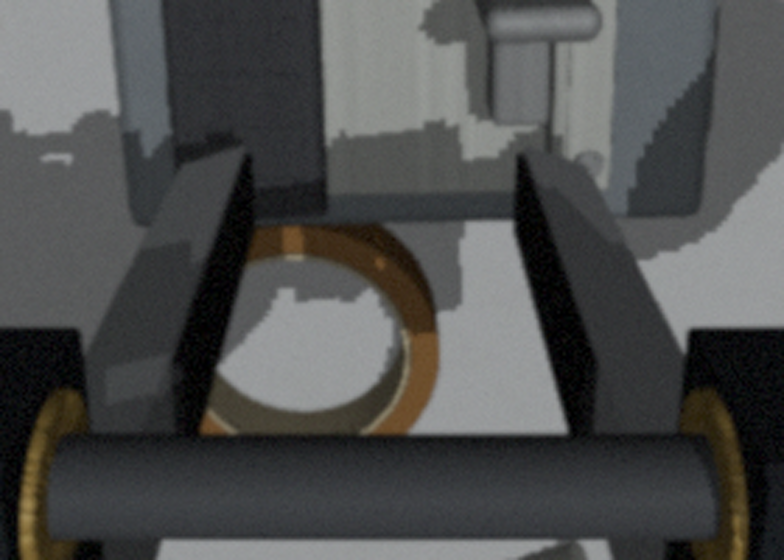

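View pics/w4o.png

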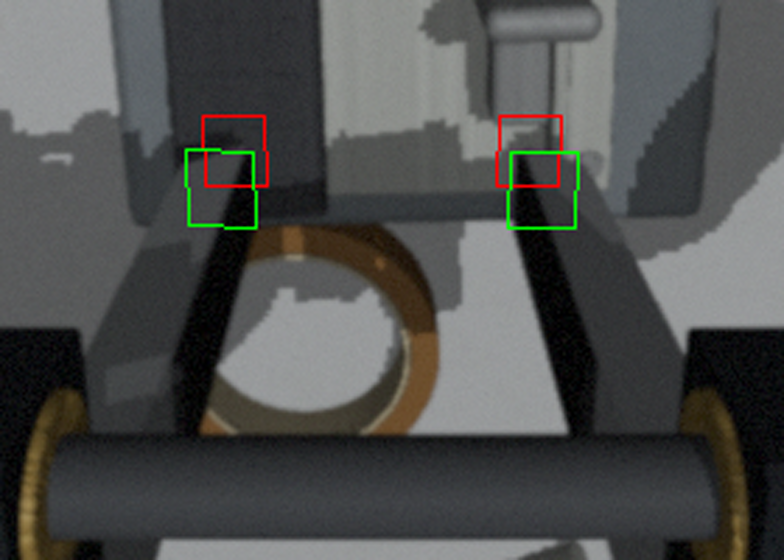

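The tips, at about (250,152) and (516,152) in the crop, lie roughly 19 mm above the nominal TCP (green box). The part-open fingers draw back, so I'll find the contact by force.

```bash
python3 -m creep '[[0,6,0,0,0,0,118],[0,12,0,0,0,0,118],[0,17,0,0,0,0,118],[0,17,0,0,0,0,118]]'
python3 - <<'E'
from goal import *
goal(-.0065,-.062,.098)
goal(-.0065,-.062,.098)
s=robot.snapshot('scene')
im=cv2.resize(s['color'][170:280,255:375],None,fx=5,fy=5,interpolation=cv2.INTER_CUBIC)
cv2.imwrite('pics/s5.png',im)
goal(-.0065,-.062,.098)
E
```

```text
time: 3.9
tool_pos: [0.5196, -0.1021, 0.102]
ee_rot: [-1.571, 0.002, -0.119]
wrist_force: [-0.3, -0.4, -0.2]
width: 0.0505
t 3.9 shift [1.1 4.  2.2] turn [-0.01 -0.15 -0.09] case [ -7.6 -64.2] z 102.0 w 50.5
 F case -0.28 -0.45 -0.24 M [-0.02 -0.11  0.05] rot [-1.5706  0.0016 -0.1186]
t 3.9 shift [1.1 4.  2.2] turn [-0.01 -0.15 -0.09] case [ -7.6 -64.2] z 102.0 w 50.5
 F case -0.28 -0.45 -0.24 M [-0.02 -0.11  0.05] rot [-1.5706  0.0016 -0.1186]
t 3.95 shift [0.8 4.5 2.3] turn [-0.   -0.15 -0.04] case [ -7.3 -64.3] z 102.5 w 50.6
 F case -0.09 0.5 0.28 M [-0.03 -0.03 -0.02] rot [-1.5708e+00  7.0000e-04 -1.1860e-01]
```

View pics/s5.png

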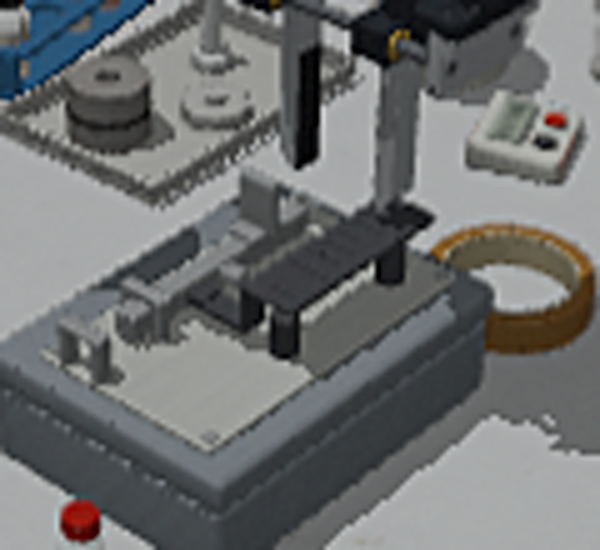

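The near tip at (392,203) is a few mm above the bar's rear end. Continuing in small steps while reading force.

```bash
for i in 1; do :; done; python3 -m creep '[[0,1.5,0,0,0,0,118],[0,3,0,0,0,0,118]]'; python3 -m creep '[[0,1,0,0,0,0,118],[0,2,0,0,0,0,118]]'; python3 -m creep '[[0,1,0,0,0,0,118],[0,2,0,0,0,0,118]]';python3 -m creep '[[0,1,0,0,0,0,118],[0,2,0,0,0,0,118]]'; python3 -c "
from goal import *
goal(-.0065,-.062,.098)"
```

```text
time: 4.2
tool_pos: [0.5202, -0.1023, 0.1]
ee_rot: [-1.571, -0.001, -0.119]
wrist_force: [-0.4, -0.3, 0.0]
width: 0.0506
time: 4.45
tool_pos: [0.5201, -0.1023, 0.0978]
ee_rot: [-1.571, -0.0, -0.119]
wrist_force: [0.1, -1.2, 0.3]
width: 0.0505
time: 4.7
tool_pos: [0.5201, -0.1023, 0.0958]
ee_rot: [-1.571, -0.0, -0.119]
wrist_force: [0.7, -0.5, 0.3]
width: 0.0507
time: 4.95
tool_pos: [0.5201, -0.1023, 0.0941]
ee_rot: [-1.571, -0.0, -0.119]
wrist_force: [-0.2, 0.6, 1.8]
width: 0.0504
t 4.95 shift [ 0.5 -3.9  2.4] turn [ 0.01 -0.16  0.01] case [ -7.  -64.4] z 94.1 w 50.4
 F case -0.27 0.57 1.82 M [-0.07  0.04 -0.  ] rot [-1.5709e+00 -1.0000e-04 -1.1870e-01]
```

```bash
python3 -m creep '[[0,1,0,0,0,0,118],[0,2,0,0,0,0,118],[0,2,0,0,0,0,118]]'; python3 -m creep '[[0,1,0,0,0,0,118],[0,2,0,0,0,0,118],[0,2,0,0,0,0,118]]'; python3 -m creep '[[0,1,0,0,0,0,118],[0,2,0,0,0,0,118],[0,2,0,0,0,0,118]]'
python3 - <<'E'
from goal import *
goal(-.0065,-.062,.098)
s=robot.snapshot('scene')
im=cv2.resize(s['color'][170:280,255:375],None,fx=5,fy=5,interpolation=cv2.INTER_CUBIC)
cv2.imwrite('pics/s6.png',im)
goal(-.0065,-.062,.098)
E
```

```text
time: 5.32
tool_pos: [0.5201, -0.1023, 0.092]
ee_rot: [-1.571, -0.0, -0.119]
wrist_force: [-1.4, 0.2, 2.3]
width: 0.0505
time: 5.7
tool_pos: [0.5201, -0.1023, 0.09]
ee_rot: [-1.571, -0.0, -0.119]
wrist_force: [-0.0, 1.0, 2.5]
width: 0.0505
time: 6.08
tool_pos: [0.5201, -0.1023, 0.088]
ee_rot: [-1.571, -0.0, -0.119]
wrist_force: [-1.1, 0.4, 3.9]
width: 0.0506
t 6.08 shift [  0.5 -10.    2.4] turn [ 0.01 -0.15  0.01] case [ -7.  -64.4] z 88.0 w 50.6
 F case -1.12 0.27 3.87 M [-0.02  0.26 -0.03] rot [-1.571e+00 -2.000e-04 -1.187e-01]
t 6.12 shift [  0.5 -10.    2.4] turn [ 0.01 -0.16  0.01] case [ -7.  -64.4] z 88.0 w 50.8
 F case -1.19 -0.27 4.83 M [0.04 0.25 0.01] rot [-1.571e+00 -2.000e-04 -1.188e-01]
```

View pics/s6.png

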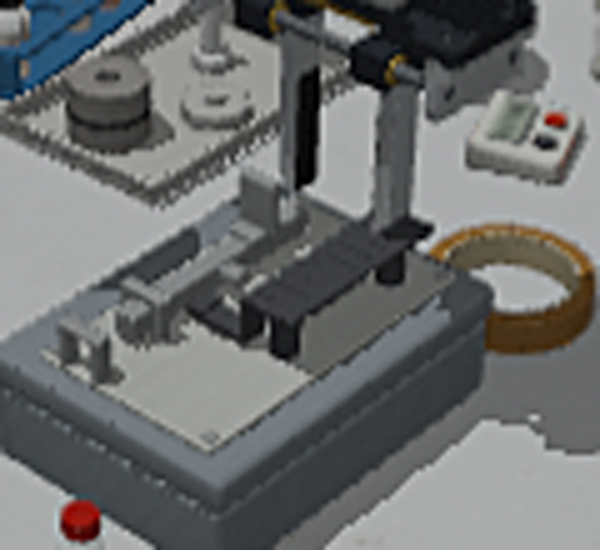

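```bash
python3 -m creep '[[0,0.5,0,0,0,0,118],[0,1,0,0,0,0,118]]'; python3 -c "
from goal import *
goal(-.0065,-.062,.098)"; python3 -m creep '[[0,0.6,0,0,0,0,118],[0,0.6,0,0,0,0,118]]';python3 -m creep '[[0,0,0,0,0,0,118]]'; python3 -m creep '[[0,0,0,0,0,0,118]]'; python3 -c "
from goal import *
goal(-.0065,-.062,.098)"
```

```text
time: 6.38
tool_pos: [0.5201, -0.1024, 0.087]
ee_rot: [-1.571, -0.0, -0.119]
wrist_force: [-1.5, 0.6, 4.6]
width: 0.0504
t 6.38 shift [  0.5 -11.    2.4] turn [ 0.01 -0.15  0.01] case [ -7.  -64.4] z 87.0 w 50.4
 F case -1.57 0.44 4.65 M [ 0.    0.32 -0.05] rot [-1.571e+00 -2.000e-04 -1.187e-01]
time: 6.62
tool_pos: [0.5201, -0.1023, 0.0863]
ee_rot: [-1.571, -0.0, -0.119]
wrist_force: [-0.7, 1.5, 4.8]
width: 0.0506
time: 6.75
tool_pos: [0.5201, -0.1024, 0.0864]
ee_rot: [-1.571, -0.0, -0.119]
wrist_force: [-0.1, 0.2, 4.2]
width: 0.0505
time: 6.88
tool_pos: [0.5201, -0.1023, 0.0863]
ee_rot: [-1.571, -0.0, -0.119]
wrist_force: [-1.0, -0.2, 4.3]
width: 0.0506
t 6.88 shift [  0.5 -11.7   2.4] turn [ 0.01 -0.15  0.01] case [ -7.  -64.4] z 86.3 w 50.6
 F case -0.96 -0.33 4.29 M [-0.09  0.34  0.02] rot [-1.5709e+00 -1.0000e-04 -1.1870e-01]
```

```bash
python3 -m creep '[[0,0.4,0,0,0,0,118],[0,0.8,0,0,0,0,118],[0,0.8,3,0,0,0,118],[0,0.8,6,0,0,0,118],[0,0.8,8,0,0,0,118]]'; python3 -m creep '[[0,0,1,0,0,0,118],[0,0,2,0,0,0,118],[0,0,3,0,0,0,118]]'; python3 -c "
from goal import *
goal(-.0065,-.011,.086)";  python3 -m creep '[[0,0,1,0,0,0,118],[0,0,2,0,0,0,118],[0,0,3,0,0,0,118]]'; python3 -c "
from goal import *
goal(-.0065,-.011,.086)"
```

```text
time: 7.5
tool_pos: [0.5215, -0.0947, 0.0858]
ee_rot: [-1.572, -0.001, -0.119]
wrist_force: [0.1, -2.7, 3.9]
width: 0.0509
time: 7.88
tool_pos: [0.5215, -0.0914, 0.0856]
ee_rot: [-1.571, -0.0, -0.119]
wrist_force: [0.9, -4.7, 5.3]
width: 0.0503
t 7.88 shift [ 0.3 -0.5 42.4] turn [ 0.02 -0.16  0.02] case [ -6.9 -53.4] z 85.6 w 50.3
 F case 1.47 -4.53 5.3 M [-0.75  0.07  0.1 ] rot [-1.5711e+00 -4.0000e-04 -1.1870e-01]
time: 8.25
tool_pos: [0.5216, -0.0884, 0.0854]
ee_rot: [-1.571, 0.0, -0.119]
wrist_force: [-0.6, -4.0, 5.1]
width: 0.0504
t 8.25 shift [ 0.5 -0.6 39.4] turn [ 0.01 -0.16 -0.01] case [ -7.1 -50.4] z 85.4 w 50.4
 F case -0.17 -4.02 5.11 M [-0.8   0.09  0.09] rot [-1.571e+00  2.000e-04 -1.187e-01]
```

Run:
```python
from goal import *
s=robot.snapshot('scene');draw(s,C,'pics/s7o.png',.005,(245,180,375,300),5)
im=cv2.resize(s['color'][180:270,265:365],None,fx=6,fy=6,interpolation=cv2.INTER_CUBIC)
cv2.imwrite('pics/s7.png',im)
o=robot.get_obs();s=robot.snapshot('wrist')
A=np.eye(4);A[:3,:3]=R.from_euler('xyz',o['ee_rot']).as_matrix();A[:3,3]=o['tool_pos']
draw(s,C,'pics/w7.png',.005,None,1.4,A@np.array(s['mount']))
```

```text
(no output)
```

View pics/s7o.png

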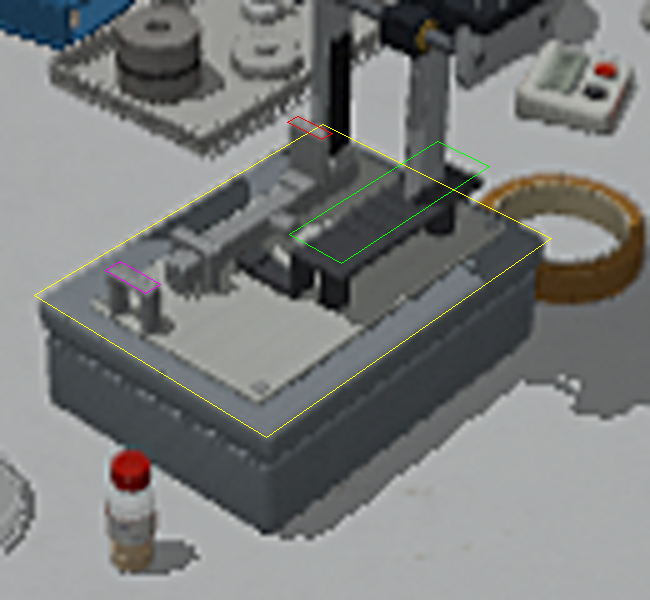

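View pics/w7.png

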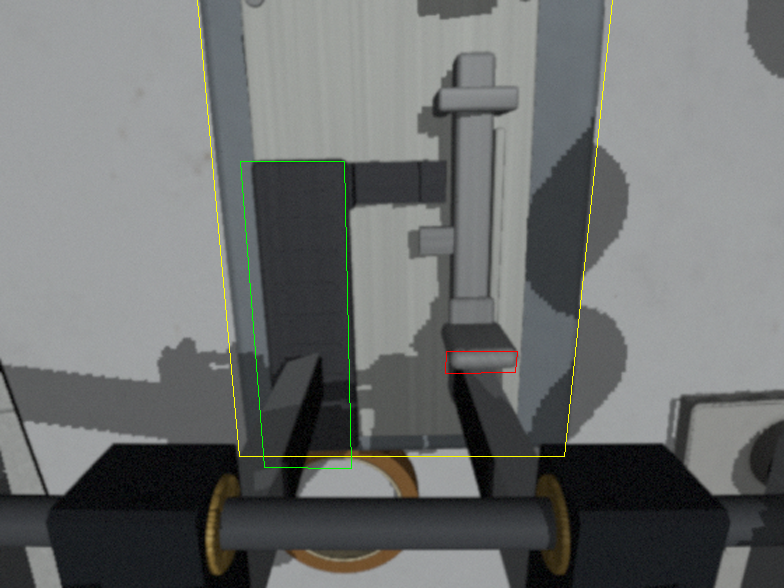

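The case outline still matches and has not shifted. The tab top at (482,362) is just in front of the right fingertip, and the bar is pressed down. Pushing on.

```bash
python3 -m creep '[[0,0,1,0,0,0,118],[0,0,2,0,0,0,118],[0,0,3,0,0,0,118]]'; python3 -m creep '[[0,0,1,0,0,0,118],[0,0,2,0,0,0,118],[0,0,3,0,0,0,118]]'; python3 -m creep '[[0,0,1,0,0,0,118],[0,0,2,0,0,0,118],[0,0,3,0,0,0,118]]'; python3 -m creep '[[0,0,1,0,0,0,118],[0,0,2,0,0,0,118],[0,0,3,0,0,0,118]]'
python3 - <<'E'
from goal import *
goal(-.0065,-.011,.086)
o=robot.get_obs();s=robot.snapshot('wrist')
A=np.eye(4);A[:3,:3]=R.from_euler('xyz',o['ee_rot']).as_matrix();A[:3,3]=o['tool_pos']
draw(s,C,'pics/w8.png',(o and w2c(C,o['tool_pos'])[1]+.008+.045),None,1.4,A@np.array(s['mount']))
E
```

```text
time: 8.72
tool_pos: [0.5218, -0.0862, 0.0854]
ee_rot: [-1.572, 0.0, -0.119]
wrist_force: [-1.3, -5.0, 5.8]
width: 0.0506
time: 9.1
tool_pos: [0.5222, -0.0832, 0.0855]
ee_rot: [-1.572, 0.0, -0.119]
wrist_force: [-0.7, -6.0, 5.2]
width: 0.0502
time: 9.48
tool_pos: [0.5224, -0.0802, 0.0854]
ee_rot: [-1.572, 0.001, -0.119]
wrist_force: [-0.4, -5.3, 5.4]
width: 0.0501
time: 9.85
tool_pos: [0.5227, -0.0772, 0.0854]
ee_rot: [-1.572, 0.001, -0.119]
wrist_force: [-1.2, -5.9, 6.3]
width: 0.0502
t 9.85 shift [ 0.8 -0.6 28.1] turn [ 0.09 -0.18 -0.04] case [ -7.3 -39.1] z 85.4 w 50.2
 F case -0.47 -6.02 6.3 M [-1.07  0.25  0.04] rot [-1.5724e+00  7.0000e-04 -1.1920e-01]
```

View pics/w8.png

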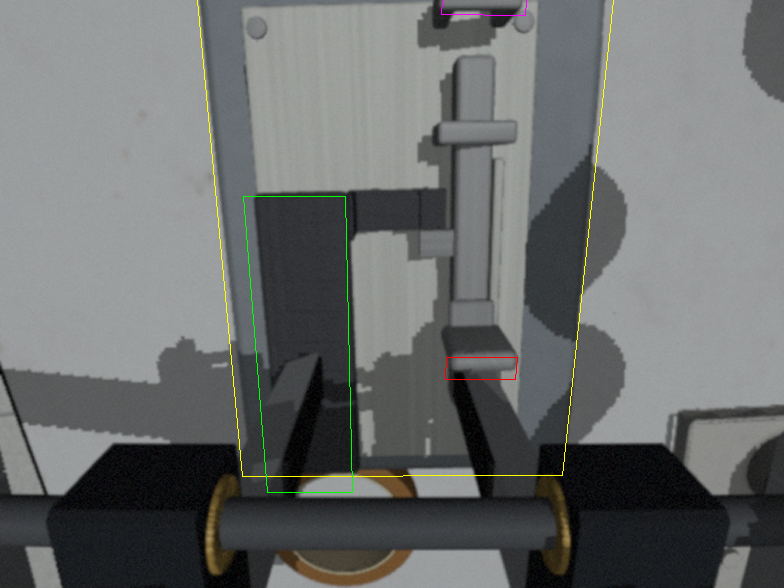

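The bolt follows at about 16 mm slide, the lug at (435,243) is passing under the fin, and the case is still. Continuing.

```bash
python3 -m creep '[[0,0,1,0,0,0,118],[0,0,2,0,0,0,118],[0,0,3,0,0,0,118],[0,0,4,0,0,0,118]]'; python3 -m creep '[[0,0,1,0,0,0,118],[0,0,2,0,0,0,118],[0,0,3,0,0,0,118],[0,0,4,0,0,0,118]]'; python3 -m creep '[[0,0,1,0,0,0,118],[0,0,2,0,0,0,118],[0,0,3,0,0,0,118],[0,0,4,0,0,0,118]]'; python3 -m creep '[[0,0,1,0,0,0,118],[0,0,2,0,0,0,118],[0,0,3,0,0,0,118],[0,0,4,0,0,0,118]]'
python3 - <<'E'
from goal import *
goal(-.0065,-.011,.086)
o=robot.get_obs();s=robot.snapshot('wrist')
A=np.eye(4);A[:3,:3]=R.from_euler('xyz',o['ee_rot']).as_matrix();A[:3,3]=o['tool_pos']
draw(s,C,'pics/w9.png',.042,None,1.4,A@np.array(s['mount']))
E
```

```text
time: 10.4
tool_pos: [0.5231, -0.0732, 0.0855]
ee_rot: [-1.572, 0.001, -0.119]
wrist_force: [-1.3, -5.5, 5.9]
width: 0.0505
time: 10.9
tool_pos: [0.5235, -0.0693, 0.0855]
ee_rot: [-1.572, 0.001, -0.119]
wrist_force: [-0.7, -4.7, 5.7]
width: 0.0506
time: 11.4
tool_pos: [0.5239, -0.0653, 0.0854]
ee_rot: [-1.572, 0.001, -0.119]
wrist_force: [-2.2, -5.5, 4.8]
width: 0.051
time: 11.9
tool_pos: [0.5243, -0.0613, 0.0854]
ee_rot: [-1.572, 0.001, -0.119]
wrist_force: [-1.3, -4.4, 5.9]
width: 0.0508
t 11.9 shift [ 1.1 -0.6 12.1] turn [ 0.09 -0.18 -0.08] case [ -7.6 -23.1] z 85.4 w 50.8
 F case -0.77 -4.55 5.88 M [-1.04  0.28  0.07] rot [-1.5724e+00  1.4000e-03 -1.1920e-01]
```

View pics/w9.png

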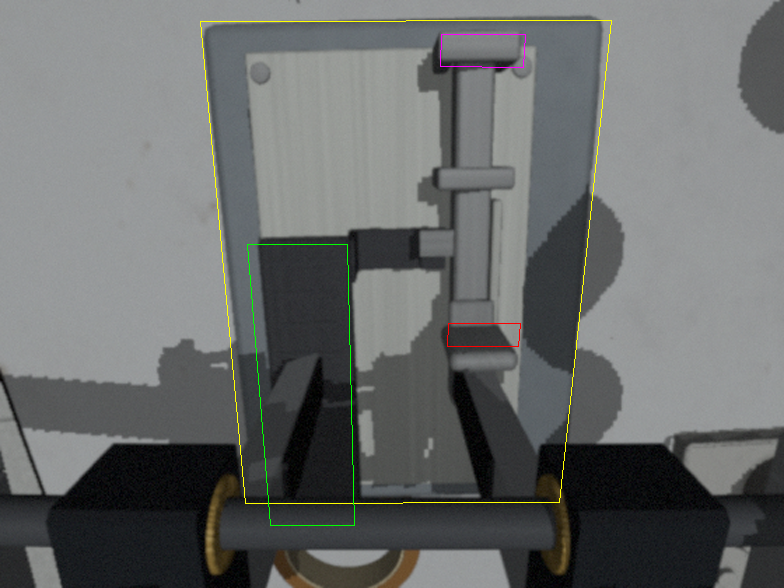

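The tab's front edge is about 8 mm short of the home box, and the bolt end at (480,65) is entering the keeper. The case edge looks 1–2 mm off the overlay, so I'll check with the fixed camera whether it shifted.

Run:
```python
from goal import *
s=robot.snapshot('scene')['color']; a=cv2.imread('pics/scene0.png')
g=lambda i:cv2.cvtColor(i,cv2.COLOR_BGR2GRAY).astype(np.float32)
# regions: case front/side lower edges; reference: petri/vial, tape
for n,(x0,y0,x1,y1) in dict(caseleft=(250,235,310,290),casebottomcorner=(280,250,330,290),vial=(262,266,282,296),dish=(208,262,256,298),block=(236,160,290,190)).items():
    A,B=g(a)[y0:y1,x0:x1],g(s)[y0:y1,x0:x1]
    w=cv2.createHanningWindow((x1-x0,y1-y0),cv2.CV_32F)
    print(n,cv2.phaseCorrelate(A,B,w))
t=proj(robot.snapshot('scene'),c2w(C,[[0,-.11,.07],[0,.11,.07]]));print(t)
t0=cv2.imread('pics/top0.png');t=robot.snapshot('top')['color']
for n,(x0,y0,x1,y1) in dict(caseleft=(235,190,275,270),vial=(215,225,240,250)).items():
    w=cv2.createHanningWindow((x1-x0,y1-y0),cv2.CV_32F)
    print('top',n,cv2.phaseCorrelate(g(t0)[y0:y1,x0:x1],g(t)[y0:y1,x0:x1],w))
```

```text
caseleft ((0.051129202647338445, 0.04936131193934301), 0.9706350366274515)
casebottomcorner ((-0.018854342682061542, 0.023591426591480058), 0.9967328380346299)
vial ((0.0969969666419459, 0.03341791265004623), 0.9840319156646729)
dish ((-0.013561230177540295, 0.011421468822444325), 0.9995532114472654)
block ((0.0021390840439536873, -0.023948779056278013), 0.9144389730912668)
[[331.10394098 215.3461666 ]
 [273.63534653 252.26554421]]
top caseleft ((0.12189823239060615, 0.4547826603177967), 0.5207947888970375)
top vial ((0.33872166133196124, 0.5369233376184344), 1.070034267616272)
```

The case hasn't moved (less than 0.1 px shift). Last millimetres, watching for the end stop.

```bash
python3 -m creep '[[0,0,1,0,0,0,118],[0,0,2,0,0,0,118],[0,0,3,0,0,0,118],[0,0,4,0,0,0,118],[0,0,5,0,0,0,118]]'; python3 -m creep '[[0,0,0.5,0,0,0,118],[0,0,1,0,0,0,118]]'; python3 -m creep '[[0,0,0.5,0,0,0,118],[0,0,1,0,0,0,118]]';  python3 - <<'E'
from goal import *
goal(-.0065,-.011,.086)
o=robot.get_obs();s=robot.snapshot('wrist')
A=np.eye(4);A[:3,:3]=R.from_euler('xyz',o['ee_rot']).as_matrix();A[:3,3]=o['tool_pos']
draw(s,C,'pics/w10.png',.042,None,1.4,A@np.array(s['mount']))
E
```

```text
time: 12.72
tool_pos: [0.5249, -0.0563, 0.0854]
ee_rot: [-1.572, 0.001, -0.119]
wrist_force: [-1.0, -5.3, 5.5]
width: 0.0505
time: 12.98
tool_pos: [0.525, -0.0554, 0.0854]
ee_rot: [-1.573, 0.001, -0.119]
wrist_force: [-1.0, -5.0, 5.5]
width: 0.0507
time: 13.22
tool_pos: [0.5251, -0.0544, 0.0854]
ee_rot: [-1.573, 0.002, -0.119]
wrist_force: [-1.0, -5.9, 5.2]
width: 0.0503
t 13.22 shift [ 1.1 -0.6  5.2] turn [ 0.1  -0.18 -0.09] case [ -7.6 -16.2] z 85.4 w 50.3
 F case -0.32 -6.01 5.24 M [-1.06  0.3   0.08] rot [-1.5725e+00  1.5000e-03 -1.1920e-01]
```

View pics/w10.png

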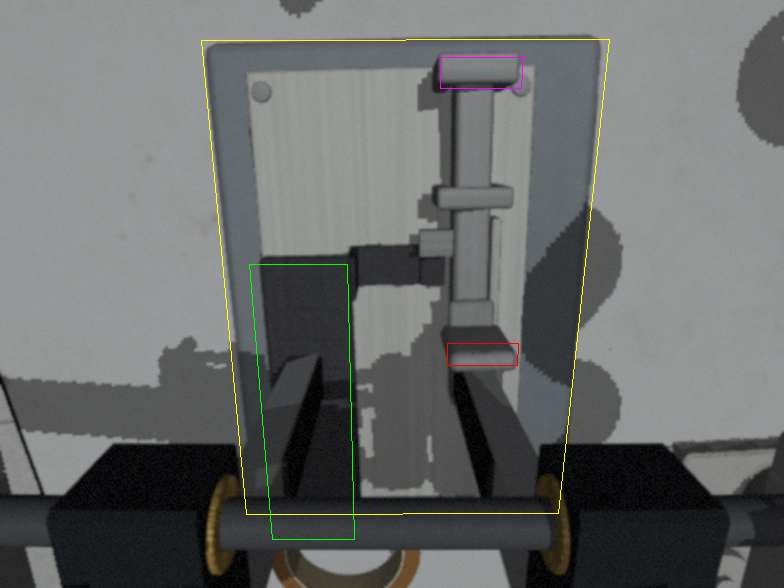

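The tab is about 2–3 mm short of home.

```bash
python3 -m creep '[[0,0,0.5,0,0,0,118],[0,0,1,0,0,0,118]]'; python3 -m creep '[[0,0,0.5,0,0,0,118],[0,0,0.5,0,0,0,118]]';python3 -m creep '[[0,0,0.5,0,0,0,118],[0,0,0.5,0,0,0,118]]'; python3 -m creep '[[0,0,0.5,0,0,0,118],[0,0,0.5,0,0,0,118]]'
```

```text
time: 13.52
tool_pos: [0.5253, -0.0534, 0.0854]
ee_rot: [-1.573, 0.001, -0.119]
wrist_force: [-1.7, -5.1, 5.7]
width: 0.0506
time: 13.78
tool_pos: [0.5253, -0.0529, 0.0854]
ee_rot: [-1.572, 0.001, -0.119]
wrist_force: [-1.5, -4.4, 6.0]
width: 0.0502
time: 14.02
tool_pos: [0.5254, -0.0524, 0.0854]
ee_rot: [-1.572, 0.001, -0.119]
wrist_force: [-0.9, -5.6, 6.1]
width: 0.0504
time: 14.28
tool_pos: [0.5254, -0.0519, 0.0854]
ee_rot: [-1.572, 0.001, -0.119]
wrist_force: [-2.7, -5.4, 5.7]
width: 0.0505
```

```bash
python3 -c "
from goal import *
goal(-.0065,-.011,.086)"
```

```text
t 14.28 shift [ 1.1 -0.6  2.6] turn [ 0.1  -0.18 -0.08] case [ -7.6 -13.6] z 85.4 w 50.5
 F case -2.03 -5.7 5.71 M [-1.07  0.33  0.08] rot [-1.5725e+00  1.5000e-03 -1.1910e-01]
```

```bash
python3 -m creep '[[0,0,0.5,0,0,0,118],[0,0,0.5,0,0,0,118]]'; python3 -m creep '[[0,0,0.5,0,0,0,118],[0,0,0.5,0,0,0,118]]';python3 -m creep '[[0,0,0.4,0,0,0,118],[0,0,0.4,0,0,0,118]]'
```

```text
time: 14.52
tool_pos: [0.5255, -0.0514, 0.0854]
ee_rot: [-1.572, 0.002, -0.119]
wrist_force: [-1.5, -6.0, 5.4]
width: 0.0506
time: 14.78
tool_pos: [0.5255, -0.0509, 0.0854]
ee_rot: [-1.572, 0.001, -0.119]
wrist_force: [-1.0, -5.6, 6.4]
width: 0.0507
time: 15.02
tool_pos: [0.5256, -0.0505, 0.0854]
ee_rot: [-1.573, 0.002, -0.119]
wrist_force: [-1.8, -5.5, 6.3]
width: 0.0505
```

```bash
cat > chk.py <<'E'
from goal import *
import sys
goal(-.0065,-.011,.086)
o=robot.get_obs();s=robot.snapshot('wrist')
A=np.eye(4);A[:3,:3]=R.from_euler('xyz',o['ee_rot']).as_matrix();A[:3,3]=o['tool_pos']
draw(s,C,f'pics/{sys.argv[1]}.png',.042,None,1.4,A@np.array(s['mount']))
s=robot.snapshot('scene')['color']; a=cv2.imread('pics/scene0.png')
g=lambda i:cv2.cvtColor(i,cv2.COLOR_BGR2GRAY).astype(np.float32)
for n,(x0,y0,x1,y1) in dict(caseleft=(250,235,310,290),corner=(280,250,330,290),vial=(262,266,282,296),dish=(208,262,256,298)).items():
    w=cv2.createHanningWindow((x1-x0,y1-y0),cv2.CV_32F)
    print(n,np.round(cv2.phaseCorrelate(g(a)[y0:y1,x0:x1],g(s)[y0:y1,x0:x1],w)[0],3))
E
python3 chk.py w11
```

```text
t 15.03 shift [ 1.1 -0.6  1.3] turn [ 0.1  -0.18 -0.09] case [ -7.6 -12.3] z 85.4 w 50.5
 F case -1.19 -5.69 6.3 M [-1.06  0.28  0.05] rot [-1.5725e+00  1.5000e-03 -1.1920e-01]
caseleft [0.102 0.034]
corner [-0.004 -0.001]
vial [0.09  0.004]
dish [-0.    -0.017]
```

View pics/w11.png

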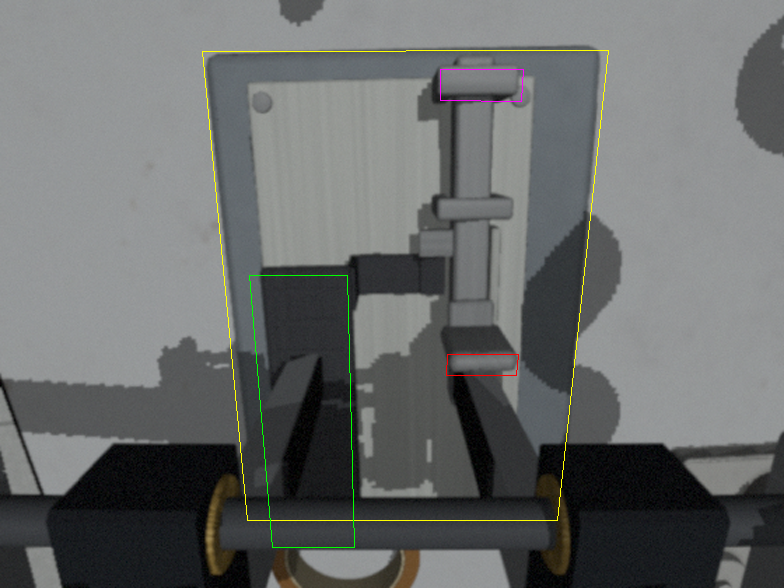

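The tab now matches the home box, and the lug at (435,243) is past the fin at (433,272). A few more small steps to feel the stop.

```bash
python3 -m creep '[[0,0,0.3,0,0,0,118],[0,0,0.3,0,0,0,118]]'; python3 -m creep '[[0,0,0.3,0,0,0,118],[0,0,0.3,0,0,0,118]]'; python3 -m creep '[[0,0,0.3,0,0,0,118],[0,0,0.3,0,0,0,118]]'
```

```text
time: 15.38
tool_pos: [0.5256, -0.0502, 0.0854]
ee_rot: [-1.573, 0.001, -0.119]
wrist_force: [-0.9, -6.1, 5.2]
width: 0.0504
time: 15.62
tool_pos: [0.5256, -0.0499, 0.0853]
ee_rot: [-1.572, 0.002, -0.119]
wrist_force: [-1.0, -5.5, 5.5]
width: 0.0505
time: 15.88
tool_pos: [0.5257, -0.0496, 0.0854]
ee_rot: [-1.572, 0.002, -0.119]
wrist_force: [-1.9, -4.7, 5.9]
width: 0.0501
```

```bash
python3 -m creep '[[0,0,0.3,0,0,0,118],[0,0,0.3,0,0,0,118]]'; python3 -m creep '[[0,0,0.3,0,0,0,118],[0,0,0.3,0,0,0,118]]'; python3 chk.py w12
```

```text
time: 16.12
tool_pos: [0.5257, -0.0493, 0.0854]
ee_rot: [-1.573, 0.002, -0.119]
wrist_force: [-1.5, -5.7, 5.0]
width: 0.0505
time: 16.38
tool_pos: [0.5257, -0.049, 0.0854]
ee_rot: [-1.572, 0.002, -0.119]
wrist_force: [-0.9, -5.6, 5.3]
width: 0.0504
t 16.38 shift [ 1.1 -0.6 -0.2] turn [ 0.1  -0.18 -0.09] case [ -7.6 -10.8] z 85.4 w 50.4
 F case -0.26 -5.63 5.26 M [-1.05  0.25  0.09] rot [-1.5725  0.0016 -0.1192]
caseleft [0.064 0.034]
corner [-0.014  0.014]
vial [ 0.1   -0.015]
dish [0.003 0.009]
```

```bash
python3 -m creep '[[0,0,0.3,0,0,0,118],[0,0,0.3,0,0,0,118]]'; python3 -m creep '[[0,0,0.3,0,0,0,118],[0,0,0.3,0,0,0,118]]'; python3 -m creep '[[0,0,0.3,0,0,0,118],[0,0,0.3,0,0,0,118]]'; python3 chk.py w13
```

```text
time: 16.73
tool_pos: [0.5258, -0.0489, 0.0854]
ee_rot: [-1.573, 0.001, -0.119]
wrist_force: [-1.0, -6.6, 5.7]
width: 0.0507
time: 16.98
tool_pos: [0.5258, -0.0488, 0.0854]
ee_rot: [-1.573, 0.002, -0.119]
wrist_force: [-0.9, -6.0, 5.7]
width: 0.0505
time: 17.23
tool_pos: [0.5258, -0.0488, 0.0854]
ee_rot: [-1.574, 0.002, -0.12]
wrist_force: [-1.0, -6.8, 6.1]
width: 0.0509
t 17.23 shift [ 1.1 -0.6 -0.4] turn [ 0.17 -0.21 -0.09] case [ -7.6 -10.6] z 85.4 w 50.9
 F case -0.21 -6.87 6.15 M [-1.31  0.32  0.02] rot [-1.5738  0.0016 -0.1196]
caseleft [0.031 0.046]
corner [-0.004  0.022]
vial [0.086 0.021]
dish [-0.012  0.036]
```

View pics/w13.png

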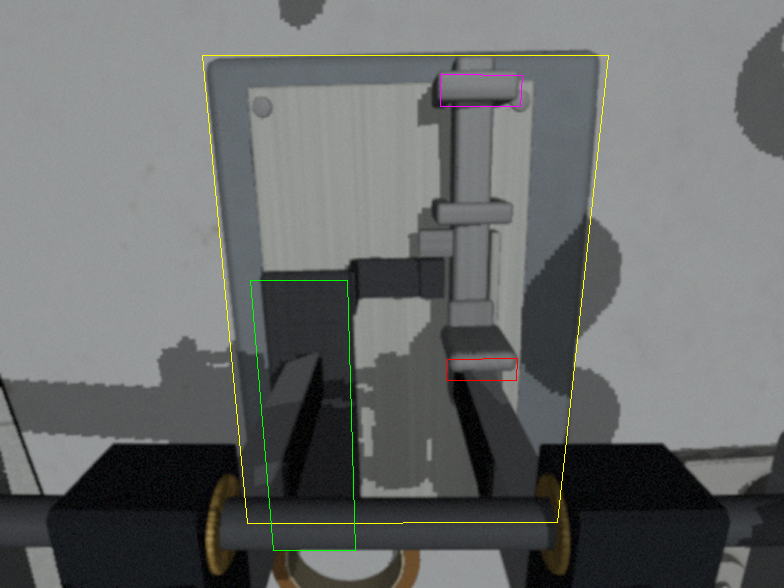

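The TCP stalled against the end stop (the last 0.6 mm commanded gave about 0.1 mm, and the moment rose). The bolt is home and the case still. Backing off the tab with the catch held, then releasing upward.

```bash
python3 -m creep '[[0,0,-1.5,0,0,0,118],[0,0,-3,0,0,0,118],[0,-2,-3,0,0,0,118],[0,-5,-3,0,0,0,118],[0,-8,-3,0,0,0,118]]'; python3 -m creep '[[0,-4,0,0,0,0,118],[0,-9,0,0,0,0,118],[0,-15,0,0,0,0,118],[0,-30,0,0,0,0,118],[0,-50,0,0,0,0,118]]'; python3 -m creep '[[0,-20,0,0,0,0,118],[0,-40,-15,0,0,0,118],[0,-45,-30,0,0,0,118],[0,-45,-40,0,0,0,118],[0,-45,-40,0,0,0,118]]';  python3 chk.py w14
python3 - <<'E'
from goal import *
s=robot.snapshot('scene');draw(s,C,'pics/s14.png',.042,(235,185,375,300),5)
for n in('bolt_tab','catch_top'):
  for c in('wrist','scene'):
    print(n,c,[(r['p'],np.round(w2c(C,r['point'])*1e3,1),round(r['point'][2],4)) for r in robot.landmark_of(n,c)[:1]])
E
```

```text
time: 17.95
tool_pos: [0.5258, -0.0493, 0.0931]
ee_rot: [-1.569, 0.001, -0.118]
wrist_force: [0.1, 2.0, 1.8]
width: 0.0505
time: 18.58
tool_pos: [0.5261, -0.0504, 0.1443]
ee_rot: [-1.571, 0.001, -0.119]
wrist_force: [0.7, -0.3, -0.0]
width: 0.0505
time: 19.2
tool_pos: [0.5209, -0.0907, 0.1874]
ee_rot: [-1.57, 0.002, -0.12]
wrist_force: [-0.4, -0.5, -0.4]
width: 0.0501
t 19.2 shift [  1.1 101.4  41.7] turn [-0.02 -0.24 -0.11] case [ -7.6 -52.7] z 187.4 w 50.1
 F case -0.33 -0.57 -0.41 M [-0.04 -0.07  0.02] rot [-1.5705  0.0019 -0.1203]
caseleft [0.052 0.094]
corner [-0.061  0.078]
vial [0.074 0.013]
dish [ 0.007 -0.026]
bolt_tab wrist [(0.68, array([24.5, -0.6]), 0.1264)]
bolt_tab scene [(0.81, array([22. , -0.8]), 0.1272)]
catch_top wrist [(0.58, array([-32.9, -20.8]), 0.1174)]
catch_top scene [(0.93, array([-38.4, -28.7]), 0.1151)]
```

View pics/w14.png

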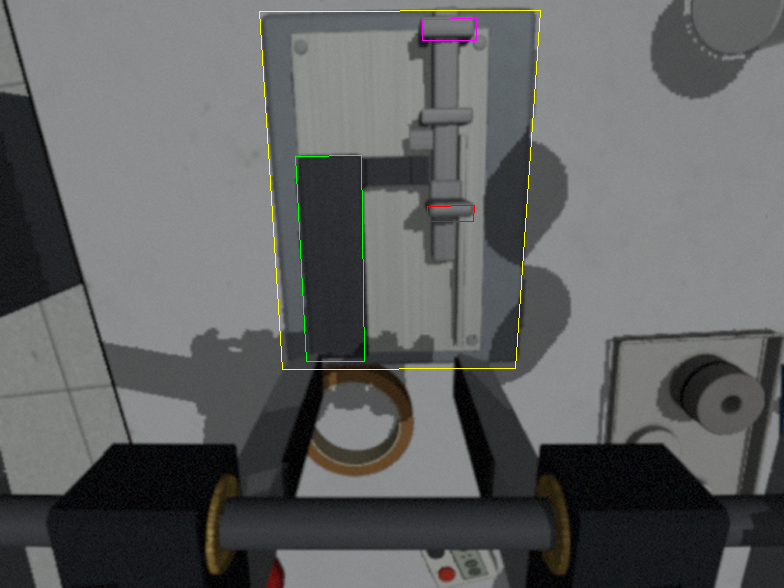

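View pics/s14.png

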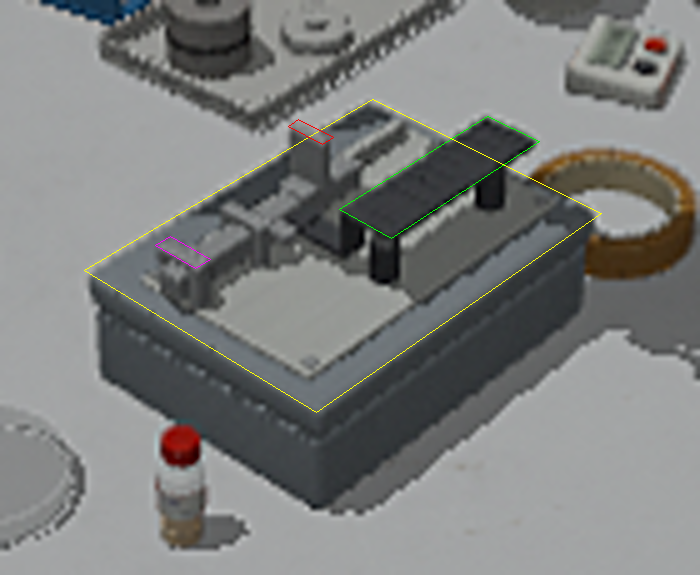

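The red home outline sits on the tab, the green up-position outline on the bar, and the bolt end is under the keeper at (185,262). The case and vial are unmoved and the gripper is well clear, so I'm handing in.

```bash
python3 -m creep '[[0,-15,0,0,0,0,118],[0,-20,0,0,0,0,118],[0,-20,0,0,0,0,118]]'; python3 -c "
from bench import robot
o=robot.get_obs();print(o['time'],o['tool_pos'],o['wrist_force'])
print(robot.close_job())"
```

```text
time: 19.92
tool_pos: [0.5221, -0.0902, 0.2098]
ee_rot: [-1.571, -0.002, -0.119]
wrist_force: [-0.7, -0.2, -0.2]
width: 0.0506
19.925 [ 0.5221245  -0.09019504  0.20978639] [-0.65237921 -0.22296891 -0.18930911]
the job is handed in; nothing more can be done
None
```

The bolt is fully home through its keeper, the catch has sprung up behind it, and the job was handed in at 19.9 s of the 35 s allowed.

I held the catch bar down about 9 mm with one fingertip (5–6 N). With it held, I pushed the tab with the other fingertip (5–7 N along the case, including drag on the bar) until the tool stalled on the end stop. I then backed 3 mm off the tab, released the catch straight up and rose clear.

**Last checks:**
- **Bolt:** the networks put the tab face at case y about -0.7 mm against a nominal -3 mm, which is within their accuracy. The outline drawn for 42 mm of slide sits on the tab in both the wrist and scene pictures.
- **Catch:** it reads 115–117 mm high, which is the up position. The wrist network's sideways reading for the bar was 5–7 mm off, but the scene camera and the overlays agreed with the expected place.
- **Case and bystanders:** the case, vial and dish shifted no more than about 0.1 px in the scene camera. I did not measure the other bystanders, but the arm never came near them.
- **Robot:** wrist force was near zero at the end, with the gripper about 100 mm above the lid parts.

**Disagreements along the way:**
- The part-open fingertips sit about 20 mm above the nominal TCP, so I found the contact with the bar by force.
- The wrist overlay of the case edge was 1–2 mm off in y while pushing. The fixed camera showed no movement, so I put it down to calibration.

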